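# Nest the specimen pots

## Task

Put the three empty open steel pots away inside one another on the bench: first stand the middle-sized pot inside the largest, then stand the smallest inside the middle one, each upright on the floor of the pot around it. Set each pot down inside rather than dropping it in. Leave the largest pot and the closed jar standing where they are.

Things in the scene. Friction and masses are not known exactly. Their poses are not given: they have to be found in the camera images.
- pot_large: largest open round steel pot, loose, 75 mm high; outside diameter 84 mm at the foot, widening from 26 mm up to a straight band 100 mm across over the top 25 mm; wall 3 mm (mouth 94 mm clear, inner floor about 80 mm); inner floor raised 26 mm above its underside; about 0.35 kg. Origin: centre of underside, z up when standing; yaw means nothing.
- pot_medium: middle open round steel pot, loose, 72 mm high; outside diameter 56 mm at the foot, widening from 25 mm up to a straight band 66 mm across over the top 25 mm (grasp there); wall 3 mm (mouth 60 mm clear, inner floor about 52 mm); inner floor raised 25 mm above its underside; about 0.16 kg. Nested, its rim is 23 mm above the largest's rim. Origin: centre of underside, z up; yaw means nothing.
- pot_small: smallest open round steel pot, loose, 68 mm high; outside diameter 32 mm at the foot, widening from 20 mm up to a straight band 40 mm across over the top 25 mm (grasp there); wall 3 mm; about 0.08 kg. Nested, its rim is 21 mm above the middle pot's rim. Origin: centre of underside, z up when standing; yaw means nothing.
- jar: closed steel jar with a lid, not one of the pots, loose, 54 mm in diameter, 75 mm high; to be left alone. Origin: centre of underside. Other bystanders, beyond the pots or to one side: a brown tape roll 90 mm across and 45 mm high, a rack of small tubes 77 mm high, a spray bottle 192 mm high.
Not all that is in view belongs to the job. What is shaped like the pot_medium but green or pink is not meant.

How it is judged:
By the outcome, as a careful person would: the job done as asked, in the order asked, and still so for the second after the job is handed in, with the robot touching nothing.
It also fails if it takes over 62 s, if anything falls off the work surface, if the arm or the gripper's body presses on something with over 40 N, if the wrist force passes 120 N, or if a joint passes its speed limit or range.

## Robot

A 6-joint arm with a two-finger parallel gripper is mounted at the origin on the work surface. World frame = base frame: x ahead of the robot, y to its left, z up, the work surface at z = 0. Lengths are in m, angles in degrees, forces in N, time in s.
With the tool pointing down it reaches from about 0.275 to 0.825 m from the base axis. Payload 5.2 kg.
Tool frame: the origin (TCP) lies at the very end of the fingers, on their centre line; the grasp point (between the pads) lies 19 mm behind it; z points along the fingers, y is the direction in which the jaws open and shut (so a half turn about z gives the same grasp; the last joint's range is limited). The gripper opens to 93 mm and grips with 3 to 60 N. Pads are 15 mm wide; open, the fingers measure 128 mm over their backs; the gripper's body (75 mm by 188 mm) begins 65 mm behind the grasp point.
Start: joints at [59.255, 14.817, 87.949, -0, 77.235, -11.62], TCP at [0.18, 0.52, 0.219] pointing down, gripper open.
Joint ranges: [-179.93, 179.93], [-52.35, 119.4], [10.71, 147.94], [-69.91, 249.91], [12.55, 155.21], [-178.61, 178.61]. Speed limits (degrees/s): [147.25, 147.25, 180, 180, 180, 180].

## Interface

Orientations are given as [roll, pitch, yaw] about the fixed x, y, z axes, in that order (R = Rz(yaw) Ry(pitch) Rx(roll)).
In Python, from cell import bot gives the robot as it stands. The module is installed in compiled form; this text tells all that it offers.
- The arm moves only by the tool drive_tool, never from a script. Its argument "commands" is a list of rows, each a list of 6 numbers: the shift along the tool's x, y, z in cm, then the turn, a rotation vector about the tool's x, y, z in degrees. In form: [[tx, ty, tz, wx, wy, wz], ...]. A call has 1 to 20 rows; each row is the pose to reach, as a shift and turn from the pose commanded when the call began, along the tool's axes at that moment; what a row does not reach only later rows make up. A row lasts 1/10 s, in which the tool goes at most 50 mm and 8.59 degrees, less where a joint would pass 70% of its speed; a pose out of reach is approached as far as the arm can. A call with a gripper value outside its range is refused whole. "grip" is the opening, from 0 (shut) to 1 (fully open), set as the call begins (left out, the last holds). The fingers move at their own pace and stop on an object; "force" is the grip in N (left out, the last holds). Time passes only in rows, so rows that repeat a pose let the fingers close. It gives the time, the measured TCP pose, the force and the opening at its end, in the units of the state.
- bot.read_state(): the state, without advancing time (a new reading comes with each control period).
- bot.get_image(name): name is "side" or "top"; returns a dict with "color" (420x560x3 uint8, red, green, blue), "camera_matrix" (3x3 intrinsics, pixels), "rvec" (rotation vector, rad) and "tvec" (3), from world to camera coordinates, as OpenCV has them. Camera axes: x right, y down, z forward; pixel columns grow to the right and rows downward; lengths in m; the calibration is good to about 2 mm. A picture is of the moment at which its call begins. There is no depth.
- bot.close_job(): hands the job in, once; it reports no verdict.
The state is a dict: "clock": time; "joints": joint angles; "joint_vel": joint speeds; "effort": joint torques, N m; "tcp_pos": TCP position; "eef_rot": TCP orientation; "contact_force": force on the tool from outside, world axes, zero at the start; "torque": the same for the moment, N m; "gripper_width": finger opening in m.
Only numpy, scipy, OpenCV 4.12 (cv2) and the standard library are available. Lean on these libraries where they do the work, as an engineer would, in place of code of your own. Each camera call takes 0.05 s, during which the arm holds its last target.

## Working session

There is one attempt and no reset: what is moved stays moved. The work goes in short steps, Python scripts to look and compute and a tool call to move; the robot and the scene stay as the last step left them, time stands still between calls to the robot, and variables do not carry over. Pictures are saved under pics/ and viewed, and the job is handed in when it is done.

Besides the shell and the picture viewer there is one more tool, called after "Emit:" as name(argument=value, ...), one argument or row to a line, values as JSON. drive_tool: Moves the arm, as the interface text tells. Its arguments: {"type":"object","properties":{"commands":{"type":"array"},"grip":{"type":"number"},"force":{"type":"number"}},"required":["commands"]}

```bash
mkdir -p pics; cat > h.py <<'E'
import numpy as np, cv2
from cell import bot
def grab(n,tag):
    d=bot.get_image(n); cv2.imwrite(f'pics/{tag}.png',cv2.cvtColor(d['color'],cv2.COLOR_RGB2BGR)); np.savez(f'{tag}.npz',**d); return d
def ray(d,u,v,z):
    K=np.array(d['camera_matrix']);R=cv2.Rodrigues(np.array(d['rvec']))[0];t=np.array(d['tvec']).ravel()
    r=R.T@np.linalg.inv(K)@np.array([u,v,1.]);c=-R.T@t
    return c+r*(z-c[2])/r[2]
def proj(d,P):
    return cv2.projectPoints(np.array(P,float).reshape(-1,3),np.array(d['rvec']),np.array(d['tvec']),np.array(d['camera_matrix']),None)[0].reshape(-1,2)
E
python3 - <<'E'
from h import *
for n in('top','side'):
    d=grab(n,n+'0'); R=cv2.Rodrigues(d['rvec'])[0]; print(n,d['camera_matrix'].tolist(),(-R.T@np.array(d['tvec']).ravel()).round(3),R.round(2).tolist())
print(bot.read_state())
E
```

```text
top [[449.7632829037207, 0.0, 285.7811344059958], [0.0, 449.7632829037207, 209.475996377512], [0.0, 0.0, 1.0]] [0.368 0.025 1.015] [[0.01, -1.0, -0.02], [-0.98, -0.01, -0.18], [0.18, 0.02, -0.98]]
side [[481.12026289080603, 0.0, 275.5832717650468], [0.0, 481.12026289080603, 217.31226051925725], [0.0, 0.0, 1.0]] [ 0.12  -0.583  0.697] [[0.85, -0.53, -0.0], [-0.35, -0.56, -0.75], [0.4, 0.63, -0.66]]
{'clock': 0.1, 'joints': array([ 5.92550488e+01,  1.48534735e+01,  8.80017770e+01,  1.04432420e-03,
        7.72340277e+01, -1.16211401e+01]), 'joint_vel': array([ 0.0591356 , -0.09680584, -0.08325209,  0.04404326,  0.01540667,
       -0.05103769]), 'effort': array([ 3.08292096e-03, -4.38206184e+01, -2.84641600e+01,  7.21934577e-02,
        3.61506664e-02, -2.48166816e-05]), 'tcp_pos': array([0.17993085, 0.51924754, 0.21793718]), 'eef_rot': array([-1.79912757e+02, -1.89814033e-02,  1.60875943e+02]), 'contact_force': array([ 0.40745181, -0.38628269, -0.35055298]), 'torque': array([-0.00487636, -0.01526082, -0.03057486]), 'gripper_width': 0.09271320945563422}
```

View pics/top0.png

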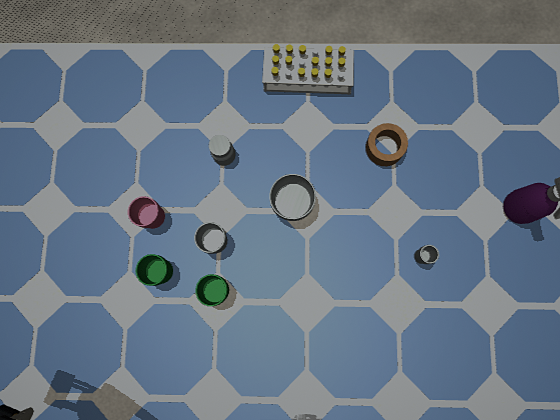

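View pics/side0.png

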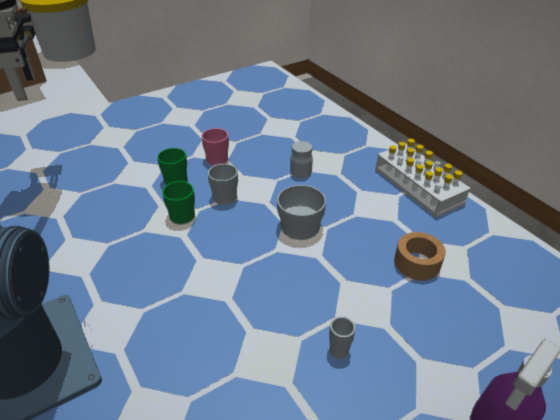

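Top view: steel open pots are at (293,197) for the large, (211,238) for the medium and (428,255) for the small. The closed jar with its lid is at (221,149).

Candidates for pot_medium are grey (211,238), pink (146,212), green (154,270), green (213,291) and the jar (221,149). I choose the grey open one at (211,238) and check it in crops with model overlays.

```bash
cat >> h.py <<'E'
DIM={'L':(.075,.050,.042,.047),'M':(.072,.033,.028,.030),'S':(.068,.020,.016,.017),'J':(.075,.027,.027,.027)}
def ring(x,y,z,r,n=72):
    a=np.linspace(0,2*np.pi,n,endpoint=False); return np.c_[x+r*np.cos(a),y+r*np.sin(a),np.full(n,z)]
def fit(ds,k,x,y,z0=0):
    # rim fit: maximise gradient along projected outer+inner rim rings in all given images
    from scipy.optimize import minimize
    h,ro,rf,ri=DIM[k]
    G=[]
    for d in ds:
        g=cv2.GaussianBlur(cv2.cvtColor(d['color'],cv2.COLOR_RGB2GRAY).astype(np.float32),(0,0),1.0)
        G.append(cv2.magnitude(cv2.Sobel(g,5,1,0),cv2.Sobel(g,5,0,1)))
    def cost(p,which=None):
        s=0
        for i,d in enumerate(ds):
            if which is not None and i!=which: continue
            for r in (ro,ri):
                q=proj(d,ring(p[0],p[1],z0+h,r)).astype(np.float32)
                s-=np.sqrt(cv2.remap(G[i],q[:,:1],q[:,1:],1)).mean()
        return s
    out=[]
    for w in [None]+list(range(len(ds))):
        xs=np.arange(-.015,.0151,.001)
        b=min(((cost((x+a,y+c),w),x+a,y+c) for a in xs for c in xs))
        r=minimize(cost,b[1:],args=(w,),method='Nelder-Mead',options=dict(initial_simplex=[b[1:],(b[1]+.001,b[2]),(b[1],b[2]+.001)]))
        out.append(r.x.round(4))
    return out
def overlay(d,items,tag,box,s):
    im=cv2.cvtColor(d['color'],cv2.COLOR_RGB2BGR); x0,y0,x1,y1=box
    im=cv2.resize(im[y0:y1,x0:x1],None,fx=s,fy=s,interpolation=cv2.INTER_CUBIC)
    for k,x,y,z0 in items:
        h,ro,rf,ri=DIM[k]
        for z,r,c in((z0+h,ro,(0,0,255)),(z0,rf,(0,255,255))):
            q=((proj(d,ring(x,y,z,r))-[x0,y0]+.5)*s-.5).round().astype(int)
            cv2.polylines(im,[q],True,c,1)
    cv2.imwrite(f'pics/{tag}.png',im)
E
python3 - <<'E'
from h import *
T=dict(np.load('top0.npz'));S=dict(np.load('side0.npz'))
it=[]
for k,u,v in(('L',293,195),('M',211,236),('S',428,253),('J',220,146)):
    p=ray(T,u,v,DIM[k][0]); f=fit([T,S],k,p[0],p[1]); print(k,p.round(3),f); it.append((k,*f[0],0))
for u,v in((146,211),(154,268),(213,289)): print(ray(T,u,v,.072).round(3))
print('tape',ray(T,387,144,.045).round(3),'spray',ray(T,530,203,.1).round(3))
overlay(T,it,'ov_t',(120,120,460,320),2.3)
overlay(S,it,'ov_s',(150,130,370,370),2.4)
E
```

```text
L [0.573 0.033 0.075] [array([0.5693, 0.0325]), array([0.57  , 0.0341]), array([0.5688, 0.0306])]
M [0.483 0.205 0.072] [array([0.481 , 0.2068]), array([0.4811, 0.2075]), array([0.4797, 0.2024])]
S [ 0.453 -0.251  0.068] [array([ 0.4508, -0.2522]), array([ 0.451 , -0.2513]), array([ 0.4492, -0.2545])]
J [0.681 0.194 0.075] [array([0.6875, 0.1941]), array([0.6645, 0.1846]), array([0.6856, 0.1915])]
[0.536 0.348 0.072]
[0.414 0.322 0.072]
[0.373 0.196 0.072]
tape [ 0.698 -0.177  0.045] spray [ 0.555 -0.454  0.1  ]
```

View pics/ov_t.png

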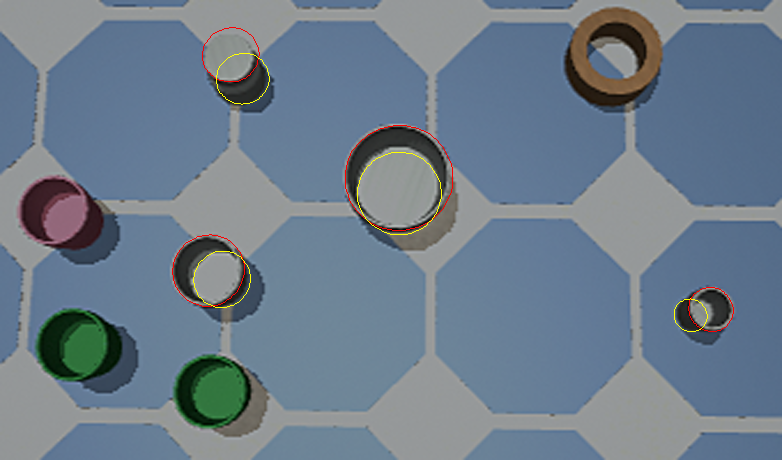

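View pics/ov_s.png

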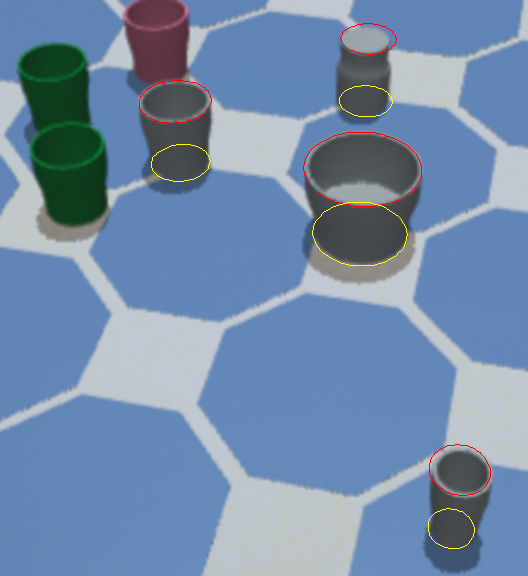

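Both crops show the grey open pot at top (211,238), side (223,185), with its rim and foot matching the M model. It is upright, and the green and pink pots are set apart. The two cameras agree to about 3–5 mm.

```bash
cat >> h.py <<'E'
def go(x,y,z):
    from scipy.spatial.transform import Rotation as Ro
    s=bot.read_state(); R=Ro.from_euler('xyz',s['eef_rot'],degrees=True)
    d=R.inv().apply(np.array([x,y,z])-s['tcp_pos'])*100
    print('tool cm',d.round(2),'tcp',s['tcp_pos'].round(4),'rot',s['eef_rot'].round(2),'w',s['gripper_width'].round(4),'F',s['contact_force'].round(1),'t',s['clock'])
E
python3 -c "
from h import *
go(.481,.206,.15)"
```

```text
Traceback (most recent call last):
  File "h.py", line 50, in go
    print('tool cm',d.round(2),'tcp',s['tcp_pos'].round(4),'rot',s['eef_rot'].round(2),'w',s['gripper_width'].round(4),'F',s['contact_force'].round(1),'t',s['clock'])
                                                                                           ^^^^^^^^^^^^^^^^^^^^^^^^
AttributeError: 'float' object has no attribute 'round'
```

```bash
sed -i "s/s\['gripper_width'\].round(4)/round(s['gripper_width'],4)/" h.py
python3 -c "
from h import *
go(.481,.206,.15)"
```

```text
tool cm [-38.71 -19.72   6.81] tcp [0.1799 0.5192 0.2179] rot [-1.7991e+02 -2.0000e-02  1.6088e+02] w 0.0927 F [ 0.4 -0.4 -0.4] t 0.1
```

Emit:
drive_tool(
  commands=[
    [-2,-1,0,0,0,0],
    [-5,-2.5,0,0,0,0],
    [-8.5,-4.3,0,0,0,0],
    [-12,-6.1,0,0,0,0],
    [-15.5,-7.9,0,0,0,0],
    [-19,-9.7,0,0,0,0],
    [-22.5,-11.5,0,0,0,0],
    [-26,-13.2,0,0,0,0],
    [-29.5,-15,1,0,0,0],
    [-32.5,-16.5,2.5,0,0,0],
    [-35.5,-18,4,0,0,0],
    [-37.5,-19,5.5,0,0,0],
    [-38.5,-19.6,6.5,0,0,0],
    [-38.7,-19.7,6.8,0,0,0],
    [-38.7,-19.7,6.8,0,0,0],
    [-38.7,-19.7,6.8,0,0,0],
    [-38.7,-19.7,6.8,0,0,0],
  ],
  grip=1,
  force=20,
)

```text
clock: 1.8
tcp_pos: [0.481, 0.2077, 0.1515]
eef_rot: [180.0, 0.1, 161.0]
contact_force: [0.9, 0.3, -0.2]
gripper_width: 0.0932
```

```bash
python3 - <<'E'
from h import *
go(.481,.206,.052)
S=grab('side','s1'); T=grab('top','t1')
a=cv2.imread('pics/s1.png')[60:300,100:360]; b=cv2.imread('pics/t1.png')[120:360,80:340]
cv2.imwrite('pics/c1.png',cv2.resize(np.hstack([a,b]),None,fx=1.5,fy=1.5))
print(proj(S,[.481,.206,.15])-[100,60],proj(T,[.481,.206,.15])-[80,120])
E
```

```text
tool cm [-0.04 -0.17  9.95] tcp [0.481  0.2077 0.1515] rot [1.7995e+02 6.0000e-02 1.6095e+02] w 0.0932 F [ 0.9  0.3 -0.2] t 1.8
[[119.94441279  81.63338113]] [[123.14154347 112.17120306]]
```

View pics/c1.png

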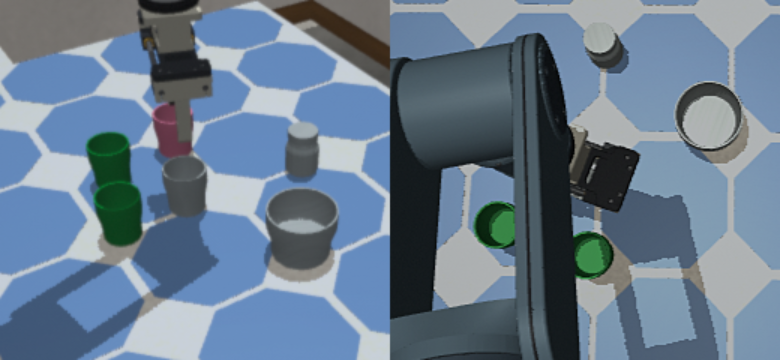

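```bash
python3 - <<'E'
from h import *
S=dict(np.load('s1.npz'))
p=np.array([.481,.2077,.1515]);y=np.array([.327,.945,0]);x=np.array([-.945,.327,0])
for s in(-.047,-.064):
  for w in (-.0075,.0075): print(s,w,proj(S,p+s*y+w*x))
im=cv2.imread('pics/s1.png')[120:190,190:260];cv2.imwrite('pics/c2.png',cv2.resize(im,None,fx=8,fy=8,interpolation=cv2.INTER_CUBIC))
E
```

```text
-0.047 -0.0075 [[226.53919355 152.43682225]]
-0.047 0.0075 [[219.17143308 153.39504338]]
-0.064 -0.0075 [[227.85431952 157.0777481 ]]
-0.064 0.0075 [[220.39461961 158.06082441]]
```

View pics/c2.png

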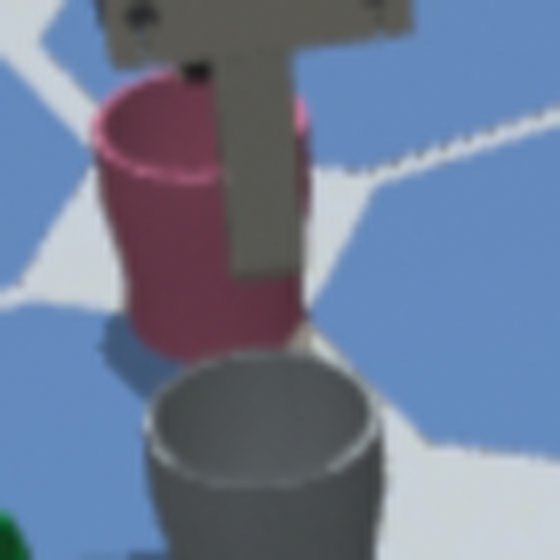

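The pad tip sits at side (223,155) where the model predicts, within about 1 mm across the jaws. Jaw clearance is 13 mm per side, so I descend.

Emit:
drive_tool(
  commands=[
    [0,-0.1,1,0,0,0],
    [0,-0.2,3,0,0,0],
    [0,-0.2,5,0,0,0],
    [0,-0.2,7,0,0,0],
    [0,-0.2,8.5,0,0,0],
    [0,-0.2,9.4,0,0,0],
    [0,-0.2,9.9,0,0,0],
    [0,-0.2,9.9,0,0,0],
    [0,-0.2,9.9,0,0,0],
    [0,-0.2,9.9,0,0,0],
  ],
)

```text
clock: 2.9
tcp_pos: [0.4812, 0.205, 0.0524]
eef_rot: [180.0, 0.1, 160.9]
contact_force: [-0.1, 0.3, 0.0]
gripper_width: 0.093
```

Emit:
drive_tool(
  commands=[
    [0,0,0,0,0,0],
    [0,0,0,0,0,0],
    [0,0,0,0,0,0],
    [0,0,0,0,0,0],
    [0,0,0,0,0,0],
    [0,0,0,0,0,0],
    [0,0,0,0,0,0],
    [0,0,0,0,0,0],
    [0,0,0,0,0,0],
    [0,0,0,0,0,0],
    [0,0,0,0,0,0],
    [0,0,0,0,0,0],
  ],
  grip=0.55,
  force=20,
)

```text
clock: 4.1
tcp_pos: [0.4812, 0.2051, 0.052]
eef_rot: [179.9, 0.1, 160.9]
contact_force: [3.4, 3.6, 4.7]
gripper_width: 0.0639
```

```bash
python3 - <<'E'
from h import *
go(.481,.206,.2)
grab('side','s2')
im=cv2.imread('pics/s2.png')[100:230,150:310];cv2.imwrite('pics/c3.png',cv2.resize(im,None,fx=4,fy=4,interpolation=cv2.INTER_CUBIC))
E
```

```text
tool cm [  0.03   0.09 -14.8 ] tcp [0.4812 0.2051 0.052 ] rot [1.7995e+02 6.0000e-02 1.6087e+02] w 0.0639 F [3.4 3.6 4.7] t 4.1
```

View pics/c3.png

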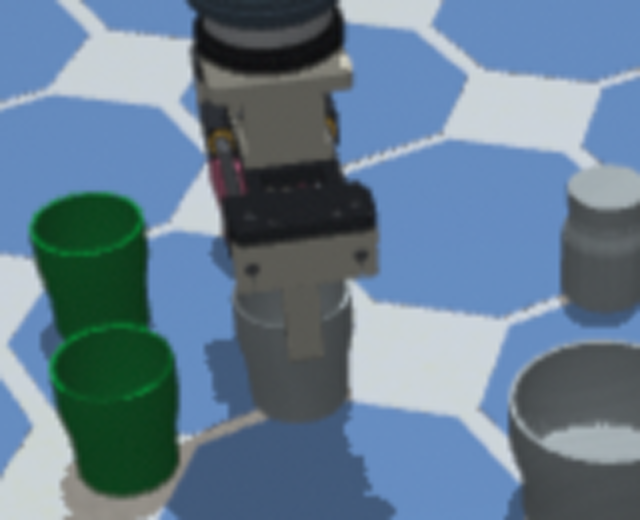

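```bash
python3 - <<'E'
from h import *
S=dict(np.load('s2.npz'))
p=np.array([.4812,.2051,.052]);y=np.array([.327,.945,0]);x=np.array([-.945,.327,0])
for s in(-.032,-.0495):
  for w in (-.0075,.0075): print(s,w,proj(S,p+s*y+w*x).round(1))
for dx in(0,.003,.006,.009):
  q=p+dx*x
  r=proj(S,ring(q[0],q[1],.072,.033)); print(dx,'rim u',r[:,0].min().round(1),r[:,0].max().round(1), 'v',r[:,1].min().round(1),r[:,1].max().round(1))
E
```

```text
-0.032 -0.0075 [[229.2 187.5]]
-0.032 0.0075 [[222.4 188.5]]
-0.0495 -0.0075 [[230.5 192.4]]
-0.0495 0.0075 [[223.6 193.4]]
0 rim u 207.9 238.0 v 163.5 181.2
0.003 rim u 206.5 236.7 v 163.6 181.4
0.006 rim u 205.1 235.3 v 163.8 181.6
0.009 rim u 203.8 234.0 v 164.0 181.8
```

The rim is at u 208.7–238 and the model predicts 207.9–238.0, so the grasp is centred to about 1 mm. I lift.

Emit:
drive_tool(
  commands=[
    [0,0,-0.3,0,0,0],
    [0,0,-1,0,0,0],
    [0,0,-2,0,0,0],
    [0,0,-3.5,0,0,0],
    [0,0,-5.5,0,0,0],
    [0,0,-7.5,0,0,0],
    [0,0,-9.5,0,0,0],
    [0,0,-11.5,0,0,0],
    [0,0,-12.5,0,0,0],
    [0,0,-13,0,0,0],
    [0,0,-13,0,0,0],
    [0,0,-13,0,0,0],
  ],
)

```text
clock: 5.35
tcp_pos: [0.48, 0.2047, 0.1808]
eef_rot: [-179.9, -0.1, 160.9]
contact_force: [-0.8, 0.9, -2.3]
gripper_width: 0.0645
```

```bash
python3 - <<'E'
from h import *
go(.5693,.0325,.18)
S=grab('side','s3')
im=cv2.imread('pics/s3.png')[60:230,150:310];cv2.imwrite('pics/c4.png',cv2.resize(im,None,fx=3.5,fy=3.5,interpolation=cv2.INTER_CUBIC))
E
```

```text
tool cm [-14.08 -13.34   0.07] tcp [0.48   0.2047 0.1808] rot [-1.7994e+02 -9.0000e-02  1.6087e+02] w 0.0645 F [-0.8  0.9 -2.3] t 5.35
```

View pics/c4.png

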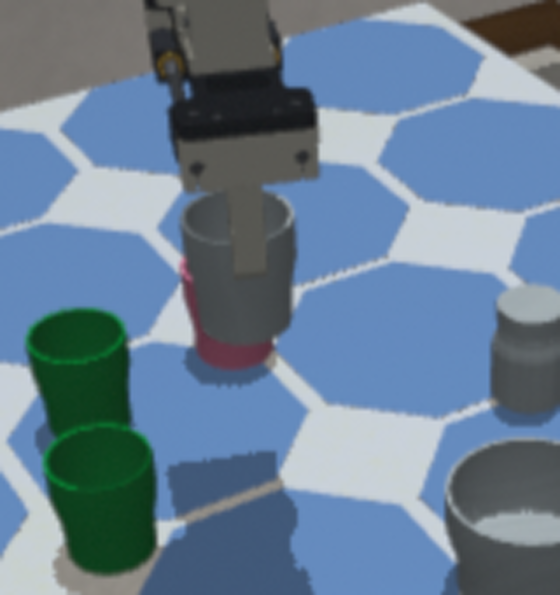

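The medium pot is held upright in the jaws, with its rim at side about (218,120). I move it over the large pot.

Emit:
drive_tool(
  commands=[
    [-0.5,-0.5,0,0,0,0],
    [-1.5,-1.4,0,0,0,0],
    [-3,-2.8,0,0,0,0],
    [-4.7,-4.4,0,0,0,0],
    [-6.4,-6.1,0,0,0,0],
    [-8.1,-7.7,0,0,0,0],
    [-9.8,-9.3,0,0,0,0],
    [-11.4,-10.8,0,0,0,0],
    [-12.7,-12,0,0,0,0],
    [-13.6,-12.9,0,0,0,0],
    [-14,-13.2,0,0,0,0],
    [-14.1,-13.3,0,0,0,0],
    [-14.1,-13.3,0,0,0,0],
    [-14.1,-13.3,0,0,0,0],
    [-14.1,-13.3,0,0,0,0],
  ],
)

```text
clock: 6.9
tcp_pos: [0.57, 0.0337, 0.1817]
eef_rot: [180.0, -0.0, 160.9]
contact_force: [-0.3, -0.1, -1.4]
gripper_width: 0.0641
```

```bash
python3 - <<'E'
from h import *
go(.5693,.0325,.12)
s=bot.read_state()['tcp_pos']
S=grab('side','s4');T=grab('top','t4')
overlay(S,[('L',.5693,.0325,0),('M',s[0],s[1],s[2]-.052)],'c5',(220,90,380,260),3.5)
overlay(T,[('L',.5693,.0325,0),('M',s[0],s[1],s[2]-.052)],'c6',(200,100,380,260),3.5)
E
```

```text
tool cm [ 0.02 -0.14  6.17] tcp [0.57   0.0337 0.1817] rot [ 1.7999e+02 -1.0000e-02  1.6093e+02] w 0.0641 F [-0.3 -0.1 -1.4] t 6.9
```

View pics/c5.png

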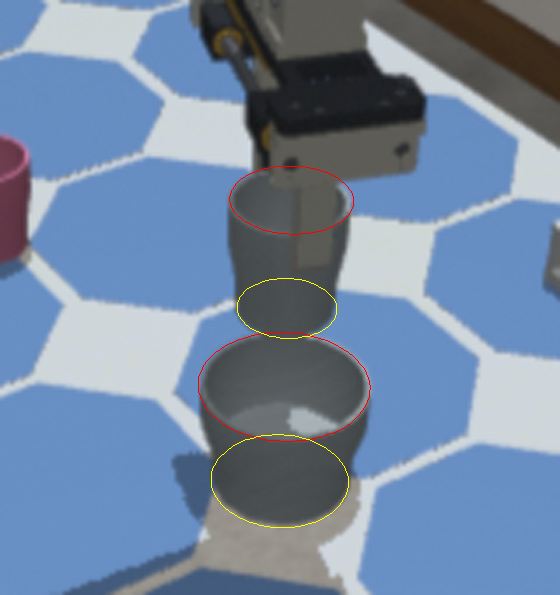

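View pics/c6.png

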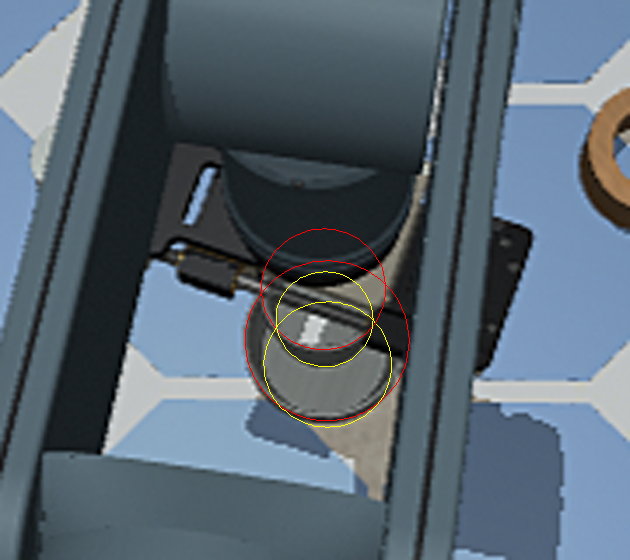

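Both overlays show the medium pot centred above the large mouth, within about 2 mm. I lower it.

Emit:
drive_tool(
  commands=[
    [0,-0.1,0.5,0,0,0],
    [0,-0.1,1.5,0,0,0],
    [0,-0.1,2.5,0,0,0],
    [0,-0.1,3.5,0,0,0],
    [0,-0.1,4.5,0,0,0],
    [0,-0.1,5.5,0,0,0],
    [0,-0.1,6.5,0,0,0],
    [0,-0.1,7.5,0,0,0],
    [0,-0.1,8.5,0,0,0],
    [0,-0.1,9.2,0,0,0],
    [0,-0.1,9.6,0,0,0],
    [0,-0.1,9.8,0,0,0],
    [0,-0.1,9.8,0,0,0],
    [0,-0.1,9.8,0,0,0],
  ],
)

```text
clock: 8.4
tcp_pos: [0.5703, 0.032, 0.084]
eef_rot: [180.0, 0.0, 160.9]
contact_force: [1.0, -0.6, -0.5]
gripper_width: 0.0643
```

Emit:
drive_tool(
  commands=[
    [0,0,0.1,0,0,0],
    [0,0,0.2,0,0,0],
    [0,0,0.3,0,0,0],
    [0,0,0.3,0,0,0],
    [0,0,0.3,0,0,0],
  ],
)

```text
clock: 8.9
tcp_pos: [0.5699, 0.0321, 0.0807]
eef_rot: [-180.0, -0.0, 160.9]
contact_force: [0.4, 0.4, -1.5]
gripper_width: 0.0642
```

```bash
python3 - <<'E'
from h import *
go(.5693,.0325,.078)
s=bot.read_state()['tcp_pos']
S=grab('side','s5')
overlay(S,[('L',.5693,.0325,0),('M',s[0],s[1],s[2]-.052)],'c7',(220,90,380,260),3.5)
E
```

```text
tool cm [0.07 0.02 0.27] tcp [0.5699 0.0321 0.0807] rot [-180.     -0.    160.88] w 0.0642 F [ 0.4  0.4 -1.5] t 8.9
```

View pics/c7.png

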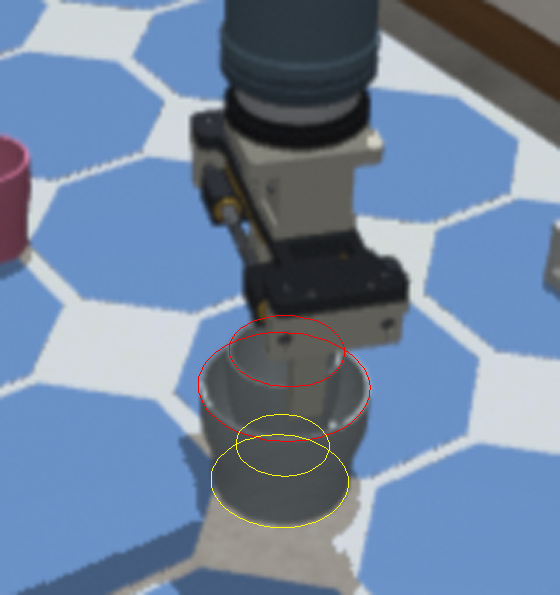

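Emit:
drive_tool(
  commands=[
    [0,0,0.1,0,0,0],
    [0,0,0.2,0,0,0],
    [0,0,0.2,0,0,0],
    [0,0,0.2,0,0,0],
  ],
)

```text
clock: 9.35
tcp_pos: [0.5699, 0.032, 0.0786]
eef_rot: [-180.0, -0.0, 160.9]
contact_force: [0.6, -0.1, -1.5]
gripper_width: 0.064
```

Emit:
drive_tool(
  commands=[
    [0,0,0.05,0,0,0],
    [0,0,0.1,0,0,0],
    [0,0,0.1,0,0,0],
    [0,0,0.1,0,0,0],
  ],
)

```text
clock: 9.75
tcp_pos: [0.5701, 0.032, 0.078]
eef_rot: [180.0, 0.0, 160.9]
contact_force: [-0.2, 0.9, 1.6]
gripper_width: 0.0641
```

Emit:
drive_tool(
  commands=[
    [0,0,0.05,0,0,0],
    [0,0,0.05,0,0,0],
    [0,0,0.05,0,0,0],
  ],
)

```text
clock: 10.05
tcp_pos: [0.5702, 0.032, 0.078]
eef_rot: [180.0, 0.0, 160.9]
contact_force: [-1.3, 0.6, 6.0]
gripper_width: 0.0646
```

The pot touched the floor at the expected 0.078 m with about 7 N of contact. I release it and rise.

Emit:
drive_tool(
  commands=[
    [0,0,0,0,0,0],
    [0,0,0,0,0,0],
    [0,0,0,0,0,0],
    [0,0,0,0,0,0],
    [0,0,0,0,0,0],
    [0,0,0,0,0,0],
    [0,0,0,0,0,0],
  ],
  grip=0.95,
)

```text
clock: 10.75
tcp_pos: [0.5699, 0.032, 0.0771]
eef_rot: [-180.0, -0.0, 160.9]
contact_force: [-0.5, 0.1, -1.1]
gripper_width: 0.0886
```

Emit:
drive_tool(
  commands=[
    [0,0,-0.5,0,0,0],
    [0,0,-1.5,0,0,0],
    [0,0,-3,0,0,0],
    [0,0,-5,0,0,0],
    [0,0,-7,0,0,0],
    [0,0,-9,0,0,0],
    [0,0,-11,0,0,0],
    [0,0,-12,0,0,0],
    [0,0,-12.5,0,0,0],
    [0,0,-12.5,0,0,0],
  ],
)

```text
clock: 11.75
tcp_pos: [0.5701, 0.032, 0.2027]
eef_rot: [180.0, 0.1, 160.9]
contact_force: [-0.1, 1.3, -0.6]
gripper_width: 0.088
```

```bash
python3 - <<'E'
from h import *
go(.451,-.252,.2)
S=grab('side','s6')
print(fit([S],'M',.5702,.032,.026)[0])
overlay(S,[('L',.5693,.0325,0),('M',.5702,.032,.026)],'c8',(220,90,380,260),3.5)
E
```

```text
tool cm [  1.95 -30.74   0.26] tcp [0.5701 0.032  0.2027] rot [1.7999e+02 6.0000e-02 1.6088e+02] w 0.088 F [-0.1  1.3 -0.6] t 11.75
[0.5655 0.0297]
```

View pics/c8.png

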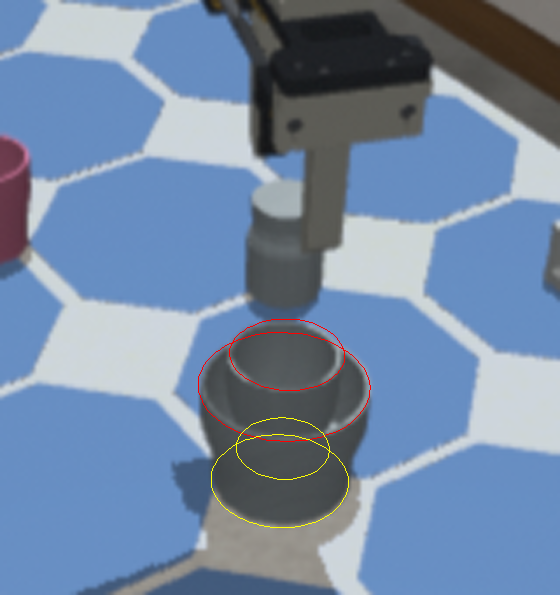

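The medium pot stands upright inside the large one, with its rim at side about (301,192). I go to the small pot.

Emit:
drive_tool(
  commands=[
    [0.1,-1.5,0,0,0,0],
    [0.3,-4,0,0,0,0],
    [0.5,-7.5,0,0,0,0],
    [0.7,-11,0,0,0,0],
    [0.9,-14.5,0,0,0,0],
    [1.1,-18,0,0,0,0],
    [1.4,-21.5,0,0,0,0],
    [1.6,-25,0,0,0,0],
    [1.8,-28,1,0,0,0],
    [1.9,-29.8,3,0,0,0],
    [1.9,-30.6,4.5,0,0,0],
    [1.9,-30.7,5.2,0,0,0],
    [1.9,-30.7,5.2,0,0,0],
    [1.9,-30.7,5.2,0,0,0],
  ],
  grip=0.85,
)

```text
clock: 13.2
tcp_pos: [0.4514, -0.2515, 0.1503]
eef_rot: [180.0, -0.0, 160.9]
contact_force: [0.7, 0.5, -0.0]
gripper_width: 0.0789
```

```bash
python3 - <<'E'
from h import *
go(.451,-.252,.05)
S=grab('side','s7'); T=grab('top','t7')
print(fit([T,S],'M',.5702,.032,.026)); print(fit([T,S],'L',.5693,.0325,0))
overlay(T,[('L',.5693,.0325,0),('M',.5702,.032,.026)],'c9',(220,100,380,260),3.5)
overlay(S,[('S',.451,-.252,0)],'c10',(260,200,420,380),3.3)
E
```

```text
tool cm [ 0.02 -0.06 10.03] tcp [ 0.4514 -0.2515  0.1503] rot [ 1.7999e+02 -1.0000e-02  1.6089e+02] w 0.0789 F [ 0.7  0.5 -0. ] t 13.2
[array([0.5683, 0.029 ]), array([0.5684, 0.0329]), array([0.5656, 0.0281])]
[array([0.5703, 0.0344]), array([0.5697, 0.0342]), array([0.576 , 0.0346])]
```

View pics/c9.png

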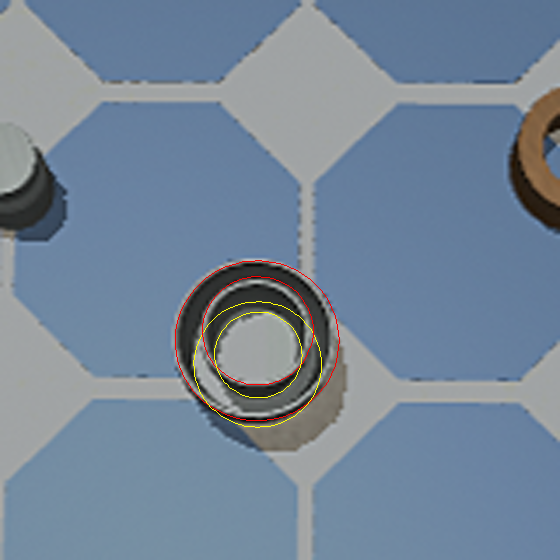

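View pics/c10.png

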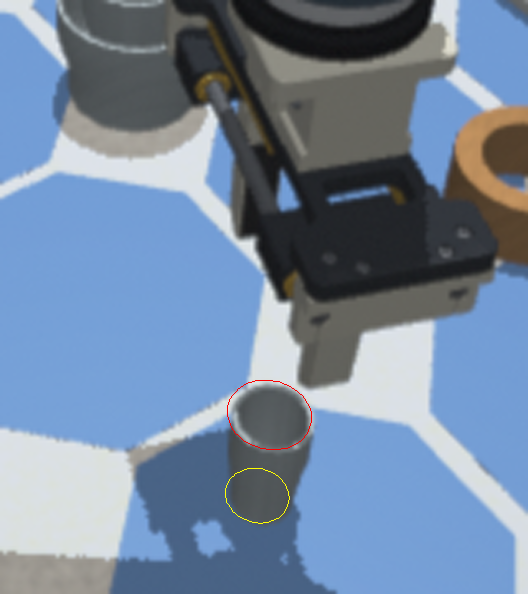

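The top view confirms that medium is concentric in large: M fits at (0.568,0.033) at nested height and L at (0.570,0.034). The jaws straddle the small pot at side (342,328), so I descend.

Emit:
drive_tool(
  commands=[
    [0,0,1,0,0,0],
    [0,0,3,0,0,0],
    [-0.1,0,5,0,0,0],
    [-0.1,0,7,0,0,0],
    [-0.1,0,8.5,0,0,0],
    [-0.1,0,9.5,0,0,0],
    [-0.1,0,10,0,0,0],
    [-0.1,0,10,0,0,0],
    [-0.1,0,10,0,0,0],
  ],
)

```text
clock: 14.2
tcp_pos: [0.4528, -0.2524, 0.0507]
eef_rot: [-180.0, 0.1, 160.9]
contact_force: [0.2, -1.7, 1.4]
gripper_width: 0.0793
```

Emit:
drive_tool(
  commands=[
    [0,0,0,0,0,0],
    [0,0,0,0,0,0],
    [0,0,0,0,0,0],
    [0,0,0,0,0,0],
    [0,0,0,0,0,0],
    [0,0,0,0,0,0],
    [0,0,0,0,0,0],
    [0,0,0,0,0,0],
    [0,0,0,0,0,0],
    [0,0,0,0,0,0],
    [0,0,0,0,0,0],
    [0,0,0,0,0,0],
    [0,0,0,0,0,0],
    [0,0,0,0,0,0],
  ],
  grip=0.3,
  force=15,
)

```text
clock: 15.6
tcp_pos: [0.4524, -0.2522, 0.0502]
eef_rot: [-180.0, 0.0, 160.9]
contact_force: [-0.2, 0.5, 1.6]
gripper_width: 0.0398
```

Emit:
drive_tool(
  commands=[
    [0,0,-0.3,0,0,0],
    [0,0,-1,0,0,0],
    [0,0,-2,0,0,0],
    [0,0,-3.5,0,0,0],
    [0,0,-5.5,0,0,0],
    [0,0,-7.5,0,0,0],
    [0,0,-9.5,0,0,0],
    [0,0,-11.5,0,0,0],
    [0,0,-13.5,0,0,0],
    [0,0,-15,0,0,0],
    [0,0,-15.5,0,0,0],
    [0,0,-15.5,0,0,0],
    [0,0,-15.5,0,0,0],
  ],
)

```text
clock: 16.9
tcp_pos: [0.452, -0.2518, 0.2047]
eef_rot: [180.0, -0.0, 160.9]
contact_force: [0.4, 0.2, -0.6]
gripper_width: 0.0396
```

```bash
python3 - <<'E'
from h import *
go(.570,.032,.2)
s=bot.read_state()['tcp_pos']
S=grab('side','s8')
overlay(S,[('S',s[0],s[1],s[2]-.05)],'c11',(260,120,420,320),2.9)
E
```

```text
tool cm [-1.85 30.68  0.48] tcp [ 0.452  -0.2518  0.2047] rot [ 1.7998e+02 -5.0000e-02  1.6088e+02] w 0.0396 F [ 0.4  0.2 -0.6] t 16.9
```

View pics/c11.png

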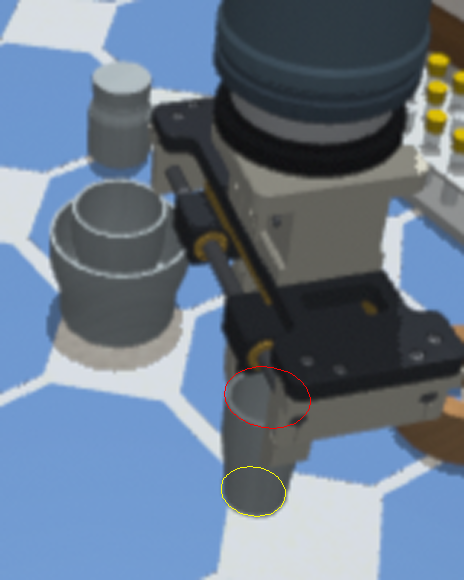

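The small pot is held upright, with its foot on the overlay at side (347,290). I move it over the nest.

Emit:
drive_tool(
  commands=[
    [0,0.8,0,0,0,0],
    [-0.1,2.2,0,0,0,0],
    [-0.2,4.2,0,0,0,0],
    [-0.4,6.8,0,0,0,0],
    [-0.6,9.4,0,0,0,0],
    [-0.8,12,0,0,0,0],
    [-0.9,14.6,0,0,0,0],
    [-1.1,17.2,0,0,0,0],
    [-1.2,19.8,0,0,0,0],
    [-1.4,22.4,0,0,0,0],
    [-1.5,25,0,0,0,0],
    [-1.7,27.2,0,0,0,0],
    [-1.8,29,0,0,0,0],
    [-1.9,30.2,0,0,0,0],
    [-1.9,30.6,0,0,0,0],
    [-1.9,30.7,0,0,0,0],
    [-1.9,30.7,0,0,0,0],
    [-1.9,30.7,0,0,0,0],
  ],
)

```text
clock: 18.75
tcp_pos: [0.5707, 0.031, 0.2052]
eef_rot: [-180.0, -0.0, 160.8]
contact_force: [-0.5, -0.4, -0.7]
gripper_width: 0.04
```

```bash
python3 - <<'E'
from h import *
go(.570,.032,.107)
s=bot.read_state()['tcp_pos']
S=grab('side','s9')
overlay(S,[('L',.57,.033,0),('M',.570,.032,.026),('S',s[0],s[1],s[2]-.05)],'c12',(220,90,380,260),3.5)
E
```

```text
tool cm [0.09 0.07 9.82] tcp [0.5707 0.031  0.2052] rot [-1.7998e+02 -1.0000e-02  1.6082e+02] w 0.04 F [-0.5 -0.4 -0.7] t 18.75
```

View pics/c12.png

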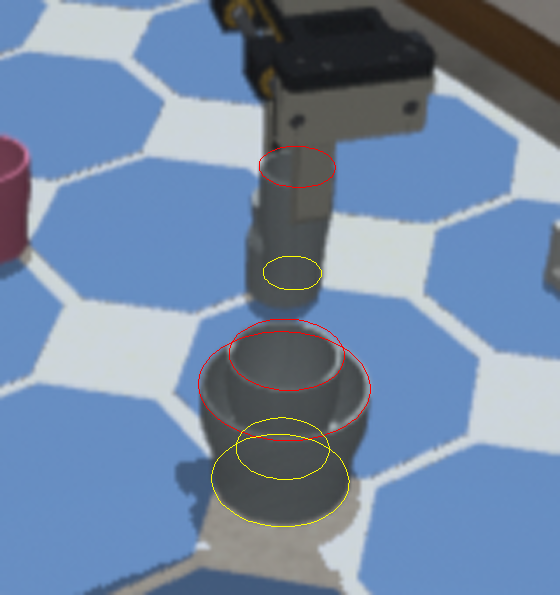

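The small pot and the medium mouth both sit about 1 px left of their models, so they agree with each other. I lower it.

Emit:
drive_tool(
  commands=[
    [0.1,0.1,0.5,0,0,0],
    [0.1,0.1,1.5,0,0,0],
    [0.1,0.1,2.5,0,0,0],
    [0.1,0.1,3.5,0,0,0],
    [0.1,0.1,4.5,0,0,0],
    [0.1,0.1,5.5,0,0,0],
    [0.1,0.1,6.5,0,0,0],
    [0.1,0.1,7.5,0,0,0],
    [0.1,0.1,8.5,0,0,0],
    [0.1,0.1,9.2,0,0,0],
    [0.1,0.1,9.6,0,0,0],
    [0.1,0.1,9.8,0,0,0],
    [0.1,0.1,9.8,0,0,0],
    [0.1,0.1,9.8,0,0,0],
  ],
)

```text
clock: 20.2
tcp_pos: [0.5706, 0.033, 0.1075]
eef_rot: [180.0, 0.0, 160.9]
contact_force: [0.4, 0.7, 0.1]
gripper_width: 0.0399
```

Emit:
drive_tool(
  commands=[
    [0,0,0.1,0,0,0],
    [0,0,0.2,0,0,0],
    [0,0,0.3,0,0,0],
    [0,0,0.3,0,0,0],
    [0,0,0.3,0,0,0],
  ],
)

```text
clock: 20.7
tcp_pos: [0.5702, 0.033, 0.1041]
eef_rot: [-180.0, -0.0, 160.9]
contact_force: [-0.3, -0.3, -1.2]
gripper_width: 0.0397
```

Emit:
drive_tool(
  commands=[
    [0,0,0.1,0,0,0],
    [0,0,0.2,0,0,0],
    [0,0,0.2,0,0,0],
    [0,0,0.2,0,0,0],
  ],
)

```text
clock: 21.1
tcp_pos: [0.5702, 0.033, 0.1021]
eef_rot: [-180.0, -0.0, 160.9]
contact_force: [0.1, 0.5, -0.4]
gripper_width: 0.0396
```

Emit:
drive_tool(
  commands=[
    [0,0,0.05,0,0,0],
    [0,0,0.1,0,0,0],
    [0,0,0.1,0,0,0],
    [0,0,0.1,0,0,0],
  ],
)

```text
clock: 21.5
tcp_pos: [0.5703, 0.0329, 0.1012]
eef_rot: [-180.0, 0.0, 160.9]
contact_force: [0.0, -0.2, 0.9]
gripper_width: 0.0397
```

Emit:
drive_tool(
  commands=[
    [0,0,0.05,0,0,0],
    [0,0,0.05,0,0,0],
    [0,0,0.05,0,0,0],
  ],
)

```text
clock: 21.8
tcp_pos: [0.5706, 0.0329, 0.1011]
eef_rot: [180.0, 0.1, 160.9]
contact_force: [-0.6, 0.4, 4.9]
gripper_width: 0.0403
```

Contact came at the expected height (0.101 m) with about 5 N. I release and rise.

Emit:
drive_tool(
  commands=[
    [0,0,0,0,0,0],
    [0,0,0,0,0,0],
    [0,0,0,0,0,0],
    [0,0,0,0,0,0],
    [0,0,0,0,0,0],
    [0,0,0,0,0,0],
    [0,0,0,0,0,0],
    [0,0,0,0,0,0],
  ],
  grip=0.75,
)

```text
clock: 22.6
tcp_pos: [0.5703, 0.033, 0.1007]
eef_rot: [180.0, 0.0, 160.9]
contact_force: [-0.4, -0.6, -0.5]
gripper_width: 0.0698
```

Emit:
drive_tool(
  commands=[
    [0,0,-0.5,0,0,0],
    [0,0,-1.5,0,0,0],
    [0,0,-3,0,0,0],
    [0,0,-5,0,0,0],
    [0,0,-7,0,0,0],
    [0,0,-9,0,0,0],
    [0,-2,-10,0,0,0],
    [0,-5,-10.5,0,0,0],
    [0,-9,-11,0,0,0],
    [0,-13,-11,0,0,0],
    [0,-17,-11,0,0,0],
    [0,-20,-11,0,0,0],
    [0,-22,-11,0,0,0],
    [0,-22,-11,0,0,0],
    [0,-22,-11,0,0,0],
  ],
)

```text
clock: 24.1
tcp_pos: [0.4983, -0.1749, 0.2113]
eef_rot: [180.0, 0.0, 160.8]
contact_force: [0.7, 0.3, 0.1]
gripper_width: 0.0698
```

```bash
python3 - <<'E'
from h import *
go(.5,-.2,.2)
S=grab('side','s10');T=grab('top','t10')
print(fit([T,S],'S',.57,.032,.051),fit([T,S],'M',.57,.032,.026),fit([T,S],'L',.57,.033,0))
it=[('L',.57,.033,0),('M',.570,.032,.026),('S',.5703,.033,.051)]
overlay(S,it,'c13',(220,90,380,260),3.5)
overlay(T,it,'c14',(180,100,380,260),3.5)
a=cv2.imread('pics/c13.png');b=cv2.imread('pics/c14.png')
E
```

```text
tool cm [-0.99 -2.32  1.13] tcp [ 0.4983 -0.1749  0.2113] rot [1.7998e+02 5.0000e-02 1.6080e+02] w 0.0698 F [0.7 0.3 0.1] t 24.1
[array([0.5673, 0.0351]), array([0.5673, 0.0353]), array([0.5657, 0.0258])] [array([0.5656, 0.0281]), array([0.5724, 0.0485]), array([0.5648, 0.0278])] [array([0.5691, 0.0328]), array([0.5695, 0.0341]), array([0.5678, 0.0287])]
```

View pics/c13.png

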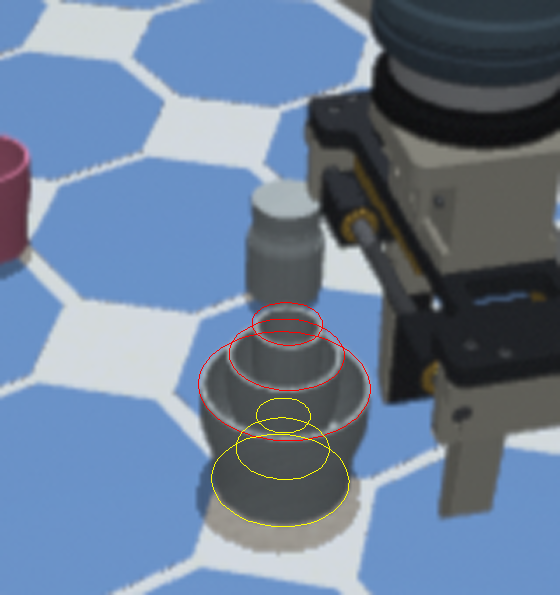

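View pics/c14.png

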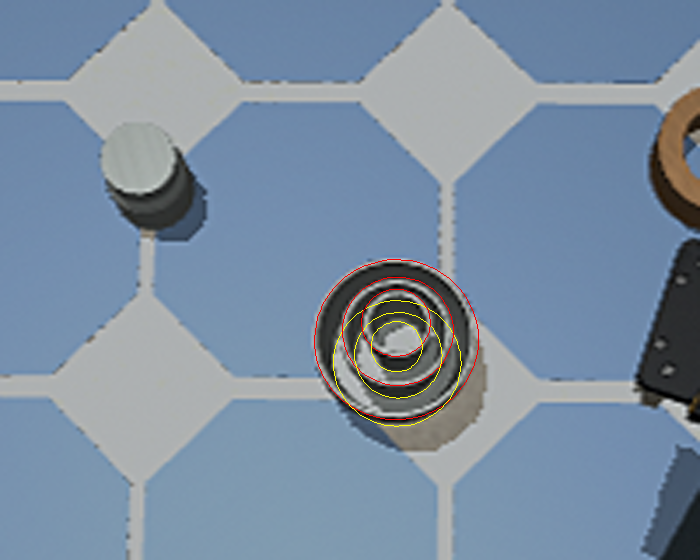

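Both views show the three pots concentric and upright at nested height: side (302,183), top (293,193). The large pot and jar have not moved and the gripper is clear, so I hand in.

```bash
python3 -c "
from cell import bot
print(bot.close_job())"
```

```text
the job is handed in; nothing more can be done
None
```

The three pots are nested and the job was handed in at about 24 s of the 62 s allowed. I stood the grey medium pot inside the large one first, then the small pot inside the medium. Each was lowered until it touched the floor at the expected height, with about 5–7 N of contact, and only then released.

**Last checks:** Both cameras show the pots upright and concentric, with rims at nested height. The large pot was within about 1 mm of its starting position, and the jar looked unmoved by eye. The gripper was clear of everything.

**What disagreed:**
- **Cameras:** the two differ by about 3–5 mm.
- **Medium pot fit:** the last top-view fit of the medium rim, at y = 0.0485, was an outlier. It probably locked onto a neighbouring ring, because the fit before the small pot went in and the overlay both showed it centred.
- **Grip reading:** the gripper read about 64 mm on the 66 mm medium pot, but the images showed the grasp was centred.

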